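Tuck the job-card cover under its lip

TASK

Close the orange job-card holder on the bench: push on the outside of its standing cover with the fingertips to fold it flat over the card, then, while keeping it pressed flat, push the ridge on it so that the cover slides away from its hinge as far as it goes, with its free edge beneath the steel lip, and move clear so that the lip alone keeps it shut. Only push the cover from its outside, never pinch it or reach under its inner side, and leave everything else on the bench where it is.

Things in the scene. Friction and masses are not known exactly. Their poses are not given: they have to be found in the camera images.
- holder: grey base plate of the job-card holder, 180 (x) x 170 (y) x 12 mm, screwed to the bench, with a white card on it. Origin at the centre of its underside. Its own x runs from the hinge (side nearer the robot) to the steel lip, z is up. The hinge line is parallel to its y, at x = -71 mm, z = 16 mm (while carriage is 0). The steel lip is a plate 100 mm long in y, from x = 49 to 75 mm, underside at z = 23 mm, top at z = 28 mm, closed behind by a riser at x = 66 mm.
- cover (a joint): angle in rad of the orange cover (130 mm wide in y, 4 mm thick, reaching 115 mm from the hinge line): 0 = flat over the card (its outer face then on top, at z = 18 mm of the holder), 1.57 = standing upright, limit 1.85. A light spring (0.08 N m/rad) and a little friction hold it near 1.55, so it springs up again whenever it is let go untucked; pressing it flat takes 1 to 2 N at the ridge. The outer face is the one towards the robot when it stands, the upper one when flat.
- carriage (a joint): how far in m the cover's hinge has slid along the holder's +x, towards the lip: 0 = back, 0.018 = fully forward. At 0 the flat cover's free edge is 5 mm short of the lip and folds freely past it; at 0.018 the free edge is 13 mm beneath the lip. It slides with about 4 N of friction and stays where it is left. If it is forward before the cover is flat, the edge lands on top of the lip.
- ridge_foot (a point): on the cover's outer face, at the foot of the hinge-side flank of the straight black ridge (6 mm high, 6 mm thick, 100 mm long in y), 72 mm from the hinge line, at the middle of the cover's width. The point's x points from the hinge to the free edge, its z out of the outer face.
- cover_edge (a point): middle of the cover's free edge, at half its thickness, 115 mm from the hinge line.
- lip_edge (a point): middle of the lip's lower front edge, the one that faces the hinge.
- cover_lining: lining 1.2 mm thick (orange, with a clear window) that covers the whole inner side of the cover (the side that faces the card when shut), not to be touched by the fingers. Origin at its centre.
- screwdriver: screwdriver with a red handle lying on the bench about 135 mm to the left of the holder's middle, 25 to 35 mm high. Origin under its middle.
- hex_bolt: steel bolt, 49 mm tall, head 22 mm, standing on its head about 130 mm to the right of the holder's middle. Origin at the centre of its underside.
- red_bottle: red bottle, 38 mm across, 100 mm tall, standing about 200 mm to the right of the holder's middle. Origin at the centre of its underside.
- black_bottle: black bottle with a white cap, 40 mm across, 120 mm tall. Origin at the centre of its underside.
- grease_jar: white jar, 68 mm across, 70 mm tall. Origin at the centre of its underside.
- battery_pack: black and red battery pack, 110 x 75 x 66 mm. Origin at the centre of its underside.
- grinder: grey and red hand grinder lying down, 285 mm long, 65 mm high. Origin under its middle.
- safety_glasses: blue safety glasses, 140 mm wide, 50 mm high. Origin under the lenses.

How it is judged:
By the outcome, as a careful person would: the job done as asked, in the order asked, and still so for the second after the job is handed in, with the robot touching nothing.
It also fails if it takes over 35 s, if anything falls off the work surface, if the arm or the gripper's body presses on something with over 40 N, if the wrist force passes 120 N, or if a joint passes its speed limit or range.

ROBOT

A 6-joint arm with a two-finger parallel gripper is mounted at the origin on the work surface. World frame = base frame: x ahead of the robot, y to its left, z up, the work surface at z = 0. Lengths are in m, angles in degrees, forces in N, time in s.
With the tool pointing down it reaches from about 0.325 to 0.75 m from the base axis. Payload 7.6 kg.
Tool frame: the origin (TCP) lies at the very end of the fingers, on their centre line; the grasp point (between the pads) lies 19 mm behind it; z points along the fingers, y is the line along which they close (so a half turn about z gives the same grasp; the last joint's range is limited). The gripper opens to 85 mm and grips with 20 to 120 N. Pads are 22 mm wide; open, the fingers measure 114 mm over their backs; the gripper's body (76 mm by 85 mm) begins 54 mm behind the grasp point. The pads swing forward as they close: fully open they stand 13 mm farther back than shut.
Start: joints at [70.571, 2.991, 80.254, -0, 96.75, -4.028], TCP at [0.139, 0.506, 0.21] pointing down, gripper open.
Joint ranges: [-166.34, 166.34], [-52.06, 124.39], [6.96, 135.62], [-60.46, 240.46], [14.63, 156.25], [-167.68, 167.68]. Speed limits (degrees/s): [147.25, 147.25, 172.46, 180, 180, 180].

INTERFACE

Orientations are given as [roll, pitch, yaw] about the fixed x, y, z axes, in that order (R = Rz(yaw) Ry(pitch) Rx(roll)).
In Python, from station import env, vision, finder gives the robot as it stands. The module is installed in compiled form; this text tells all that it offers.
- The arm moves only by the shell command python3 -m pendant 'ROWS' [OPENING] [FORCE]. ROWS is JSON, a list of rows, each an object of numbers: "x", "y", "z": the shift along the world's x, y, z in units of 0.1 m (1.0 is 0.1 m); "rx", "ry", "rz": the turn, a rotation vector about the world's x, y, z in units of 90 degrees (1.0 is 90 degrees). A call has 1 to 20 rows; each row shifts and turns the commanded pose from where the row before left it; what a row does not reach is not made up. A row lasts 1/8 s, in which the tool goes at most 62.5 mm and 10.7 degrees, less where a joint would pass 70% of its speed; a pose out of reach is approached as far as the arm can. A call with a number of a shift or a turn outside -1 to 1 is refused whole. A call with a gripper value outside its range is refused whole. OPENING is the gripper's target within -1 to 1 (shut at 1, half-way at 0, fully open at -1), set as the call begins (- or left out, the last holds). The fingers move at their own pace and stop on an object; FORCE is the grip in N (left out, the last holds). Time passes only in rows, so rows that do not move let the fingers close. It gives the time, the measured TCP pose, the force, the opening and the grip force at its end, in the units of the state.
- env.state(): the state, without advancing time (a new reading comes with each control period).
- vision.snapshot(name): name is "scene" or "side" or "wrist"; returns the picture (420x560x3 uint8, red, green, blue); there is no depth.
- vision.camera_model(name): a dict with "fx", "fy", "cx", "cy" (pixels), "R" (3x3) and "t" (3): a world point X has camera coordinates R X + t; the wrist camera has in their place "mount" (4x4, takes a point from camera to tool coordinates, whose origin is the TCP and whose axes are the flange's). Camera axes: x right, y down, z forward; pixel columns grow to the right and rows downward; lengths in m; the calibration is good to about 2 mm. A picture is of the moment at which its call begins: read the wrist's pose just before it. camera_model takes no time and is no camera call.
- env.close_job(): hands the job in; it is judged then, once.
Trained networks look in the newest picture that a camera, given by its name, has taken for a name from the list of things; names that differ only in an ending like _2 or _b are one class to them, and where a whole thing is asked for, a point or a joint stands for the part that bears it (a point fixed in the world has none). Each returns a list of dicts, best first, with "conf" (0 to 1); they miss things now and then, are a little off and sometimes report something else, mostly with a low value. They report only what shows in the picture. A call takes as long as a camera call.
- finder.recognise(thing, camera): "uv" ([column, row] in pixels, amid what is visible of it).
- finder.masks_of(thing, camera): "pixels" (420x560 bool, what is visible of it) and "uv" ([column, row] in pixels, amid what is visible of it).
- finder.landmark_of(thing, camera): "uv" ([column, row] in pixels: a listed point, or the origin of a listed thing).
The state is a dict: "t": time; "qpos": joint angles; "dq": joint speeds; "tau": joint torques, N m; "eef_pos": TCP position; "eef_rot": TCP orientation; "ft_force": force on the tool from outside, world axes, zero at the start; "torque": the same for the moment, N m; "gripper_width": opening from 0.0 (shut) to 1.0 (fully open); "finger_force": force on a finger pad.
Only numpy, scipy, OpenCV 4.12 (cv2) and the standard library are available. Lean on these libraries where they do the work, as an engineer would, in place of code of your own. Each camera call takes 0.05 s, during which the arm holds its last target. There are 200 camera calls.

## Working session

There is one attempt and no reset: what is moved stays moved. The work goes in short steps, Python scripts to look and compute and a shell command to move; the robot and the scene stay as the last step left them, time stands still between calls to the robot, and variables do not carry over. Pictures are saved under pics/ and viewed, at most 10 in all, crops included, and the job is handed in when it is done.

```bash
mkdir -p pics
cat > h.py <<'E'
import numpy as np, cv2
from station import env, vision, finder
from scipy.optimize import least_squares
def ray(cam,uv):
    m=vision.camera_model(cam);R=np.array(m['R']);t=np.array(m['t'])
    d=R.T@np.array([(uv[0]-m['cx'])/m['fx'],(uv[1]-m['cy'])/m['fy'],1]);return -R.T@t,d/np.linalg.norm(d)
def atz(cam,uv,z):
    o,d=ray(cam,uv);return o+d*(z-o[2])/d[2]
def tri(a,b):
    A=0;B=0
    for o,d in (a,b):
        P=np.eye(3)-np.outer(d,d);A=A+P;B=B+P@o
    return np.linalg.solve(A,B)
def proj(cam,X):
    m=vision.camera_model(cam);c=np.array(m['R'])@X+np.array(m['t'])
    return np.array([m['fx']*c[0]/c[2]+m['cx'],m['fy']*c[1]/c[2]+m['cy']])
E
python3 - <<'E'
from h import *
np.set_printoptions(precision=4,suppress=True)
ims=[]
for c in('scene','side'):
    im=vision.snapshot(c);cv2.imwrite(f'pics/{c}0.png',im[:,:,::-1])
    m=vision.camera_model(c);print(c,-np.array(m['R']).T@m['t'],np.array(m['R'])[2])
L={}
for th in('holder','ridge_foot','cover_edge','lip_edge','cover_lining','screwdriver','hex_bolt','red_bottle'):
    for c in('scene','side'):
        r=finder.landmark_of(th,c)
        if r: L[th,c]=r[0]['uv'];print(th,c,[(np.round(q['uv']),round(q['conf'],2)) for q in r[:2]], atz(c,r[0]['uv'],0))
    if (th,'scene') in L and (th,'side') in L: print('   tri',tri(ray('scene',L[th,'scene']),ray('side',L[th,'side'])))
s=env.state();print(s)
E
```

```text
scene [1.1583 0.2709 0.7894] [-0.6125 -0.2888 -0.7359]
side [ 0.5136 -0.8064  0.6265] [ 0.0761  0.7963 -0.6001]
holder side [(array([268., 230.]), 0.82)] [ 0.5799 -0.0601  0.    ]
ridge_foot scene [(array([282., 192.]), 0.56), (array([174., 146.]), 0.42)] [ 0.4314 -0.0445  0.    ]
ridge_foot side [(array([236., 192.]), 0.89), (array([334., 192.]), 0.19)] [0.5074 0.111  0.    ]
   tri [ 0.5082 -0.0111  0.0834]
cover_edge scene [(array([283., 177.]), 0.62)] [ 0.3736 -0.069   0.    ]
cover_edge side [(array([233., 173.]), 0.92)] [0.502  0.2132 0.    ]
   tri [ 0.506  -0.0104  0.1358]
lip_edge scene [(array([242., 230.]), 0.79)] [ 0.597  -0.0827  0.    ]
lip_edge side [(array([281., 227.]), 0.68)] [ 0.6126 -0.0533  0.    ]
   tri [ 0.6097 -0.0748  0.0179]
cover_lining scene [(array([281., 199.]), 0.56)] [ 0.4557 -0.0375  0.    ]
cover_lining side [(array([237., 194.]), 0.74)] [0.511  0.1027 0.    ]
   tri [ 0.5148 -0.0083  0.0729]
screwdriver scene [(array([287., 266.]), 0.9)] [0.6514 0.0651 0.    ]
screwdriver side [(array([288., 203.]), 0.69), (array([234., 392.]), 0.69)] [0.6454 0.045
[... 225 characters left out ...]
172 -0.1599 -0.0085]
red_bottle scene [(array([228., 177.]), 0.53)] [ 0.4401 -0.2096 -0.    ]
red_bottle side [(array([209., 283.]), 0.74), (array([237., 191.]), 0.17)] [ 0.4404 -0.2182  0.    ]
   tri [ 0.4383 -0.2125 -0.0044]
{'t': 0.9, 'qpos': array([70.569 ,  2.9903, 80.2536,  0.0009, 96.7496, -4.0267]), 'dq': array([-0.051 , -0.0088,  0.0734,  0.0874,  0.0852,  0.0104]), 'tau': array([ -0.0001, -38.1529, -36.0317,  -0.0002,   0.0001,   0.0001]), 'eef_pos': array([0.1394, 0.5062, 0.2102]), 'eef_rot': array([179.9934,  -0.0004, 164.5958]), 'ft_force': array([-0.3455, -0.1325,  0.0421]), 'torque': array([-0.0334, -0.0065,  0.011 ]), 'finger_force': 0.0, 'gripper_width': 0.9972849960956945}
```

Run:
```python
import cv2
a=cv2.imread('pics/scene0.png')[120:330,140:420];cv2.imwrite('pics/a.png',cv2.resize(a,(800,600),interpolation=cv2.INTER_CUBIC))
a=cv2.imread('pics/side0.png')[110:320,140:420];cv2.imwrite('pics/b.png',cv2.resize(a,(800,600),interpolation=cv2.INTER_CUBIC))
```

```text
(no output)
```

View pics/a.png

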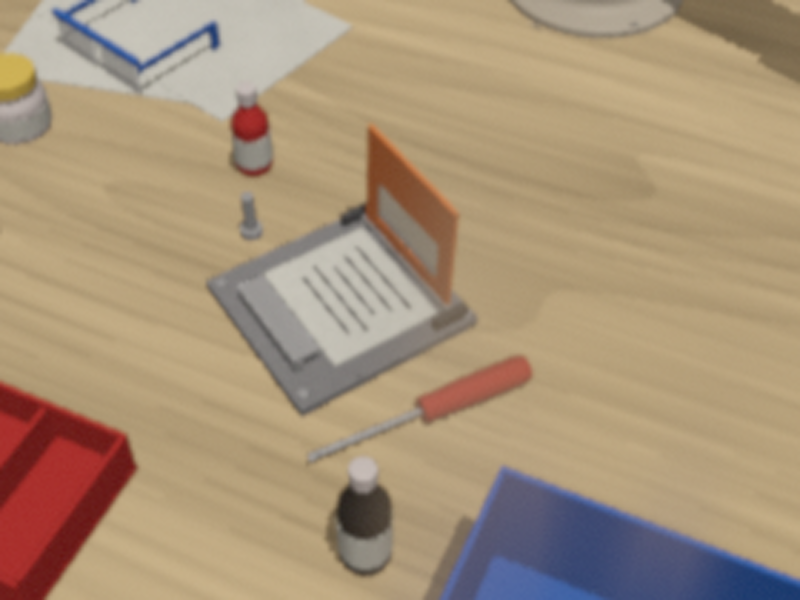

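View pics/b.png

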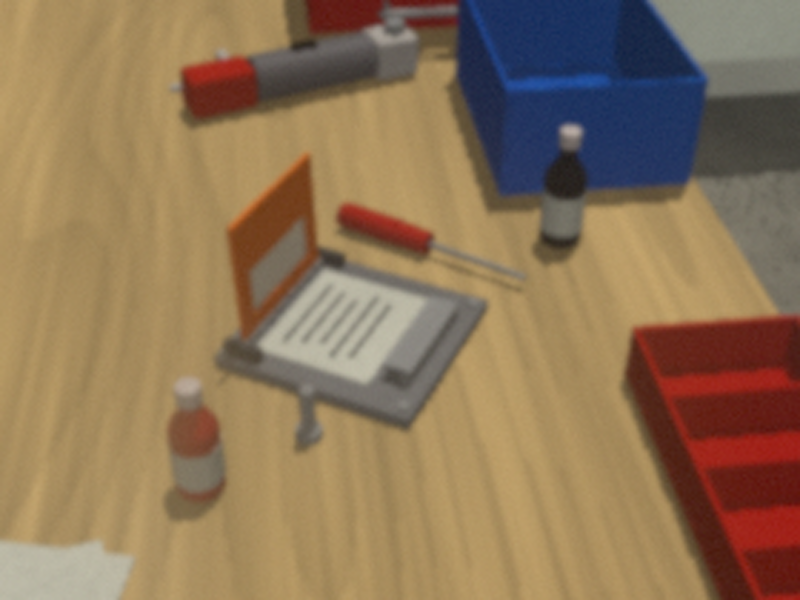

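The scene crop shows the cover standing. The base corners are at about (208,283), (303,407) and (475,320) in crop pixels, the screwdriver is left of the base (near (420,405)) and the bolt right of it at (250,220). The side crop agrees, with base corners at (220,360), (408,423) and (486,303). Next I fit the holder pose to these.

```bash
cat >> h.py <<'E'
def H(p,X):
    c,s=np.cos(p[2]),np.sin(p[2]);return np.array([p[0]+c*X[0]-s*X[1],p[1]+s*X[0]+c*X[1],X[2]])
E
python3 - <<'E'
from h import *
np.set_printoptions(precision=4,suppress=True)
o=np.array([140,120]);o2=np.array([140,110]);k=.35
ob=[('scene',(.09,-.085,.012),o+k*np.array([208,283])),('scene',(.09,.085,.012),o+k*np.array([303,404])),('scene',(-.09,.085,.012),o+k*np.array([475,318])),
('side',(.09,.085,.012),o2+k*np.array([486,302])),('side',(.09,-.085,.012),o2+k*np.array([408,418])),('side',(-.09,-.085,.012),o2+k*np.array([220,358])),
('side',(.049,0,.023),np.array([281,227])),('scene',(.049,0,.023),np.array([242,230])),('side',(0,0,0),np.array([268,230]))]
f=lambda p:np.concatenate([proj(c,H(p,X))-uv for c,X,uv in ob])
r=least_squares(f,[.56,-.05,-.4],loss='soft_l1');p=r.x
print(p,np.degrees(p[2]),r.fun.reshape(-1,2))
np.save('pose.npy',p)
for a in np.radians([85,89,93]):
  for d in(.072,.115):
    X=H(p,(-.071+d*np.cos(a),0,.016+d*np.sin(a)));print(np.degrees(a),d,X,proj('scene',X),proj('side',X))
E
```

```text
[ 0.5708 -0.0497 -0.5446] -31.204591565730425 [[-2.0926 -1.2933]
 [-1.0367  1.6094]
 [ 0.5465 -1.6645]
 [ 0.4144 -1.8553]
 [ 0.5743  0.0267]
 [-2.9828 -1.0778]
 [ 1.0684 -1.4604]
 [-0.8514 -0.8237]
 [-4.1637 -2.502 ]]
85.0 0.072 [ 0.5155 -0.0162  0.0877] [279.3258 192.239 ] [238.8823 192.0074]
85.0 0.115 [ 0.5187 -0.0182  0.1306] [278.1121 180.0609] [239.2706 177.1891]
89.0 0.072 [ 0.5112 -0.0136  0.088 ] [281.011  191.3517] [237.0412 191.4237]
89.0 0.115 [ 0.5118 -0.014   0.131 ] [280.8964 178.6307] [236.2463 176.271 ]
93.0 0.072 [ 0.5069 -0.011   0.0879] [282.691  190.5679] [235.2129 190.9621]
93.0 0.115 [ 0.5049 -0.0098  0.1308] [283.6655 177.3799] [233.2502 175.5606]
```

```bash
r='x'; python3 -m pendant '[{"x":0.235,"y":-0.353,"rz":-0.0125},{"x":0.235,"y":-0.353,"rz":-0.0125},{"x":0.235,"y":-0.353,"rz":-0.0125},{"x":0.235,"y":-0.353,"rz":-0.0125},{"x":0.235,"y":-0.353,"rz":-0.0125},{"x":0.235,"y":-0.353,"rz":-0.0125},{"x":0.235,"y":-0.353,"rz":-0.0125},{"x":0.235,"y":-0.353,"rz":-0.0125},{"x":0.235,"y":-0.353,"rz":-0.0125},{"x":0.235,"y":-0.353,"rz":-0.0125},{"x":0.235,"y":-0.353,"rz":-0.0125},{"x":0.235,"y":-0.353,"rz":-0.0125},{"x":0.235,"y":-0.353,"rz":-0.0125},{"x":0.235,"y":-0.353,"rz":-0.0125},{}]' 1 40
python3 - <<'E'
from h import *
from scipy.spatial.transform import Rotation as Ro
np.set_printoptions(precision=4,suppress=True)
s=env.state();im=vision.snapshot('wrist');cv2.imwrite('pics/w1.png',im[:,:,::-1])
m=vision.camera_model('wrist');print(np.array(m['mount']))
T=np.eye(4);T[:3,:3]=Ro.from_euler('xyz',s['eef_rot'],degrees=True).as_matrix();T[:3,3]=s['eef_pos'];W=T@np.array(m['mount'])
print(T)
p=np.load('pose.npy');print('tcp in holder',H((0,0,-p[2]),s['eef_pos']-[p[0],p[1],0]))
def pw(X):
    c=W[:3,:3].T@(X-W[:3,3]);return np.round([m['fx']*c[0]/c[2]+m['cx'],m['fy']*c[1]/c[2]+m['cy']])
for th,X in(('ridge_foot',(-.071,0,.088)),('cover_edge',(-.071,0,.131)),('lip_edge',(.049,0,.023)),('holder',(0,0,0))):
    print(th,[(np.round(q['uv']),round(q['conf'],2)) for q in finder.landmark_of(th,'wrist')[:2]],'pred',pw(H(p,X)))
E
```

```text
[[ 0.0006 -0.9618 -0.2739  0.0693]
 [ 1.      0.0003  0.0012 -0.0004]
 [-0.0011 -0.2739  0.9618 -0.1643]
 [ 0.      0.      0.      1.    ]]
[[-0.9641  0.2656  0.      0.1394]
 [ 0.2656  0.9641  0.0001  0.5062]
 [ 0.      0.0001 -1.      0.2102]
 [ 0.      0.      0.      1.    ]]
tcp in holder [-0.657   0.252   0.2102]
ridge_foot [] pred [-25. 568.]
cover_edge [] pred [-57. 615.]
lip_edge [] pred [ 10. 562.]
holder [] pred [ 23. 524.]invalid input
```

View pics/w1.png

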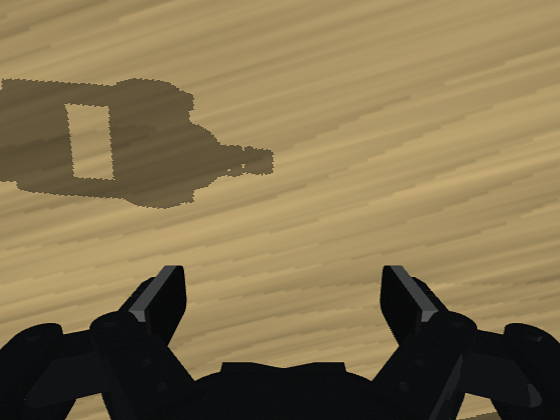

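The call was refused, most likely because of the empty row, so nothing moved. The wrist picture shows only bare bench and the open fingers.

```bash
python3 -m pendant '[{"x":0.235,"y":-0.353,"rz":-0.0125},{"x":0.235,"y":-0.353,"rz":-0.0125},{"x":0.235,"y":-0.353,"rz":-0.0125},{"x":0.235,"y":-0.353,"rz":-0.0125},{"x":0.235,"y":-0.353,"rz":-0.0125},{"x":0.235,"y":-0.353,"rz":-0.0125},{"x":0.235,"y":-0.353,"rz":-0.0125},{"x":0.235,"y":-0.353,"rz":-0.0125},{"x":0.235,"y":-0.353,"rz":-0.0125},{"x":0.235,"y":-0.353,"rz":-0.0125},{"x":0.235,"y":-0.353,"rz":-0.0125},{"x":0.235,"y":-0.353,"rz":-0.0125},{"x":0.235,"y":-0.353,"rz":-0.0125},{"x":0.235,"y":-0.353,"rz":-0.0125},{"x":0}]' 1 40
cat > w.py <<'E'
from h import *
import sys
from scipy.spatial.transform import Rotation as Ro
np.set_printoptions(precision=4,suppress=True)
s=env.state();im=vision.snapshot('wrist');cv2.imwrite(sys.argv[1],im[:,:,::-1])
m=vision.camera_model('wrist')
T=np.eye(4);T[:3,:3]=Ro.from_euler('xyz',s['eef_rot'],degrees=True).as_matrix();T[:3,3]=s['eef_pos'];W=T@np.array(m['mount'])
p=np.load('pose.npy');print('tcp in holder',H((0,0,-p[2]),s['eef_pos']-[p[0],p[1],0]),s['eef_rot'])
def pw(X):
    c=W[:3,:3].T@(X-W[:3,3]);return np.round([m['fx']*c[0]/c[2]+m['cx'],m['fy']*c[1]/c[2]+m['cy']])
for th,X in(('ridge_foot',(-.071,0,.088)),('cover_edge',(-.071,0,.131)),('lip_edge',(.049,0,.023)),('holder',(0,0,0))):
    print(th,[(np.round(q['uv']),round(q['conf'],2)) for q in finder.landmark_of(th,'wrist')[:2]],'pred',pw(H(p,X)))
for X in((-.09,-.085,.012),(-.09,.085,.012),(.09,-.085,.012),(.09,.085,.012)):print(X,pw(H(p,X)))
E
python3 w.py pics/w2.png
```

```text
tcp in holder [-0.657   0.252   0.2102] [179.9955   0.0001 164.599 ]
ridge_foot [] pred [-25. 568.]
cover_edge [] pred [-58. 615.]
lip_edge [] pred [ 10. 562.]
holder [] pred [ 23. 524.]
(-0.09, -0.085, 0.012) [-37. 482.]
(-0.09, 0.085, 0.012) [ 77. 505.]
(0.09, -0.085, 0.012) [-39. 560.]
(0.09, 0.085, 0.012) [ 66. 579.]invalid input
```

View pics/w2.png

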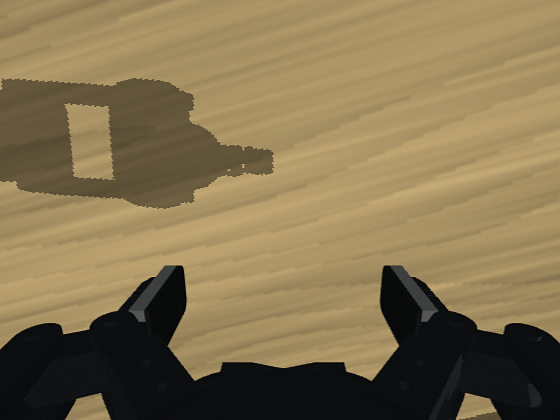

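Still refused, and the picture is unchanged. I'll try a single minimal row to find the accepted form.

```bash
python3 -m pendant '[{"x":0.235,"y":-0.353,"z":0.0,"rx":0.0,"ry":0.0,"rz":-0.0125}]' 1 40; python3 -m pendant '[{"x":0.235,"y":-0.353,"rz":-0.0125}]' 1; python3 -m pendant '[{"x":0.235,"y":-0.353,"rz":-0.0125}]'
```

```text
t: 1.52
eef_pos: [0.1623, 0.4713, 0.2098]
eef_rot: [-180.0, -0.0, 163.6]
ft_force: [0.9, -0.6, -0.7]
gripper_width: 0.817
finger_force: 0.0invalid input
invalid input
```

Every row needs all six keys.

```bash
python3 -m pendant '[{"x":0.235,"y":-0.353,"z":0,"rx":0,"ry":0,"rz":-0.0125},{"x":0.235,"y":-0.353,"z":0,"rx":0,"ry":0,"rz":-0.0125},{"x":0.235,"y":-0.353,"z":0,"rx":0,"ry":0,"rz":-0.0125},{"x":0.235,"y":-0.353,"z":0,"rx":0,"ry":0,"rz":-0.0125},{"x":0.235,"y":-0.353,"z":0,"rx":0,"ry":0,"rz":-0.0125},{"x":0.235,"y":-0.353,"z":0,"rx":0,"ry":0,"rz":-0.0125},{"x":0.235,"y":-0.353,"z":0,"rx":0,"ry":0,"rz":-0.0125},{"x":0.235,"y":-0.353,"z":0,"rx":0,"ry":0,"rz":-0.0125},{"x":0.235,"y":-0.353,"z":0,"rx":0,"ry":0,"rz":-0.0125},{"x":0.235,"y":-0.353,"z":0,"rx":0,"ry":0,"rz":-0.0125},{"x":0.235,"y":-0.353,"z":0,"rx":0,"ry":0,"rz":-0.0125},{"x":0.235,"y":-0.353,"z":0,"rx":0,"ry":0,"rz":-0.0125},{"x":0.235,"y":-0.353,"z":0,"rx":0,"ry":0,"rz":-0.0125},{"x":0,"y":0,"z":0,"rx":0,"ry":0,"rz":0}]' 1 40
python3 w.py pics/w3.png
```

```text
t: 3.28
eef_pos: [0.4691, 0.01, 0.2098]
eef_rot: [-180.0, -0.0, 148.6]
ft_force: [-0.1, 0.5, 1.6]
gripper_width: 0.004
finger_force: 0.0
tcp in holder [-0.118  -0.0016  0.2098] [-179.9678   -0.0275  148.6476]
ridge_foot [(array([289., 244.]), 0.82)] pred [285. 248.]
cover_edge [(array([288., 262.]), 0.7)] pred [285. 268.]
lip_edge [] pred [284. 320.]
holder [] pred [284. 275.]
(-0.09, -0.085, 0.012) [210. 208.]
(-0.09, 0.085, 0.012) [359. 208.]
(0.09, -0.085, 0.012) [219. 342.]
(0.09, 0.085, 0.012) [350. 342.]
```

View pics/w3.png

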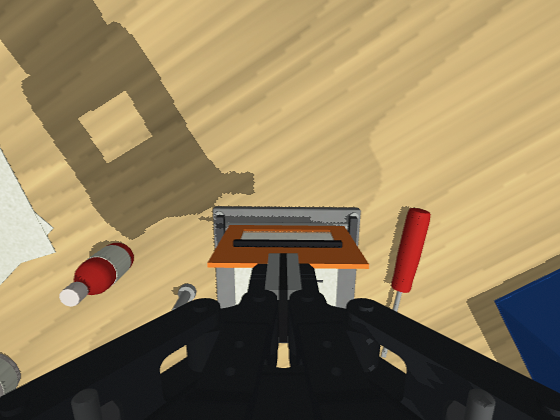

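The wrist view shows the base's hinge corners at (214,208) and (361,208), against predictions of (210,208) and (359,208). The yaw is right, and the holder is about 3 mm further along its +y. The cover stands free ahead of the shut fingers with its ridge at row 243. I'll descend behind it and come up to its face.

```bash
python3 -m pendant '[{"x":0.013,"y":0.022,"z":-0.325,"rx":0,"ry":0,"rz":0},{"x":0.013,"y":0.022,"z":-0.325,"rx":0,"ry":0,"rz":0},{"x":0,"y":0,"z":-0.325,"rx":0,"ry":0,"rz":0},{"x":0,"y":0,"z":-0.325,"rx":0,"ry":0,"rz":0},{"x":0.145,"y":-0.088,"z":0,"rx":0,"ry":0,"rz":0},{"x":0.145,"y":-0.088,"z":0,"rx":0,"ry":0,"rz":0},{"x":0,"y":0,"z":0,"rx":0,"ry":0,"rz":0}]'
python3 - <<'E'
import numpy as np
p=np.load('pose.npy');p[:2]+=np.array([.518,.855])*.0035;np.save('pose.npy',p)
E
cat > tcp.py <<'E'
from h import *
np.set_printoptions(precision=4,suppress=True)
s=env.state();p=np.load('pose.npy');print(s['t'],'tcp in holder',H((0,0,-p[2]),s['eef_pos']-[p[0],p[1],0]),'F',H((0,0,-p[2]),s['ft_force']))
E
python3 tcp.py
```

```text
t: 4.4
eef_pos: [0.5002, -0.0008, 0.0804]
eef_rot: [180.0, 0.0, 148.9]
ft_force: [0.2, 0.4, 0.2]
gripper_width: -0.001
finger_force: 0.0
4.4 tcp in holder [-0.0857  0.0018  0.0804] F [-0.0603  0.4642  0.1983]
```

```bash
python3 -m pendant '[{"x":0.079,"y":-0.048,"z":-0.01,"rx":0,"ry":0,"rz":0},{"x":0.079,"y":-0.048,"z":-0.01,"rx":0,"ry":0,"rz":0},{"x":0.067,"y":-0.04,"z":-0.03,"rx":0,"ry":0,"rz":0},{"x":0.067,"y":-0.04,"z":-0.03,"rx":0,"ry":0,"rz":0},{"x":0.058,"y":-0.035,"z":-0.049,"rx":0,"ry":0,"rz":0},{"x":0.058,"y":-0.035,"z":-0.049,"rx":0,"ry":0,"rz":0},{"x":0.045,"y":-0.027,"z":-0.065,"rx":0,"ry":0,"rz":0},{"x":0.045,"y":-0.027,"z":-0.065,"rx":0,"ry":0,"rz":0},{"x":0.021,"y":-0.013,"z":-0.05,"rx":0,"ry":0,"rz":0},{"x":0.021,"y":-0.013,"z":-0.05,"rx":0,"ry":0,"rz":0},{"x":0.014,"y":-0.009,"z":-0.053,"rx":0,"ry":0,"rz":0},{"x":0,"y":0,"z":0,"rx":0,"ry":0,"rz":0}]'
python3 tcp.py
python3 - <<'E'
from h import *
for c,o in(('scene',(140,120)),('side',(140,110))):
    im=vision.snapshot(c)[:,:,::-1][o[1]+30:o[1]+150,o[0]+20:o[0]+180];cv2.imwrite(f'pics/f_{c}.png',im)
    for th in('ridge_foot','cover_edge'):print(c,th,[(np.round(q['uv']),round(q['conf'],2)) for q in finder.landmark_of(th,c)[:1]])
a=np.hstack([cv2.imread('pics/f_scene.png'),cv2.imread('pics/f_side.png')]);cv2.imwrite('pics/f.png',cv2.resize(a,(800,300),interpolation=cv2.INTER_CUBIC))
E
```

```text
t: 5.9
eef_pos: [0.5547, -0.0345, 0.0331]
eef_rot: [-180.0, -0.1, 148.9]
ft_force: [-0.7, 1.8, -0.1]
gripper_width: -0.003
finger_force: 0.8
5.9 tcp in holder [-0.0217  0.0012  0.0331] F [-1.5201  1.1377 -0.0679]
scene ridge_foot [(array([259., 213.]), 0.92)]
scene cover_edge [(array([246., 213.]), 0.64)]
side ridge_foot [(array([259., 210.]), 0.58)]
side cover_edge [(array([275., 205.]), 0.91)]
```

View pics/f.png

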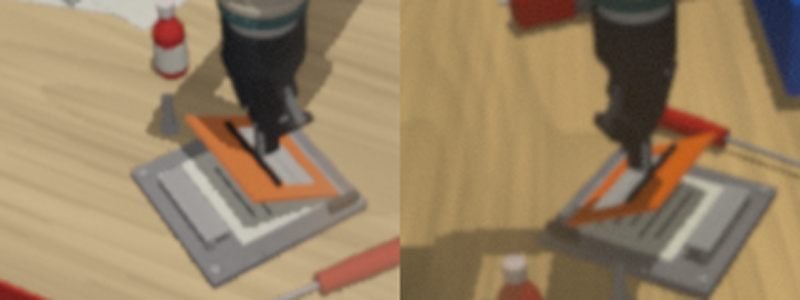

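The cover is folded to about 25°, with the fingertips behind the ridge and nothing else disturbed. I'll continue down to flat.

```bash
python3 -m pendant '[{"x":0.01,"y":-0.006,"z":-0.05,"rx":0,"ry":0,"rz":0},{"x":0.01,"y":-0.006,"z":-0.05,"rx":0,"ry":0,"rz":0},{"x":0.01,"y":-0.006,"z":-0.04,"rx":0,"ry":0,"rz":0},{"x":0,"y":0,"z":0,"rx":0,"ry":0,"rz":0}]'
python3 tcp.py
python3 - <<'E'
from h import *
for c,o in(('scene',(140,120)),('side',(140,110))):
    im=vision.snapshot(c)[:,:,::-1][o[1]+30:o[1]+150,o[0]+20:o[0]+180];cv2.imwrite(f'pics/g_{c}.png',im)
L={(c,th):finder.landmark_of(th,c)[:1] for c in('scene','side') for th in('ridge_foot','cover_edge')}
p=np.load('pose.npy')
for th in('ridge_foot','cover_edge'):
    if L['scene',th] and L['side',th]:print(th,H((0,0,-p[2]),tri(*[ray(c,L[c,th][0]['uv']) for c in('scene','side')])-[p[0],p[1],0]))
a=np.hstack([cv2.imread('pics/g_scene.png'),cv2.imread('pics/g_side.png')]);cv2.imwrite('pics/g.png',cv2.resize(a,(800,300),interpolation=cv2.INTER_CUBIC))
E
```

```text
t: 6.7
eef_pos: [0.5587, -0.0367, 0.02]
eef_rot: [180.0, 0.0, 148.8]
ft_force: [0.5, 0.4, -0.3]
gripper_width: -0.005
finger_force: 0.2
6.7 tcp in holder [-0.0171  0.0014  0.02  ] F [ 0.1903  0.6184 -0.3445]
ridge_foot [-0.0099165  -0.00322612  0.03595955]
cover_edge [0.03507771 0.00048551 0.06308543]
```

View pics/g.png

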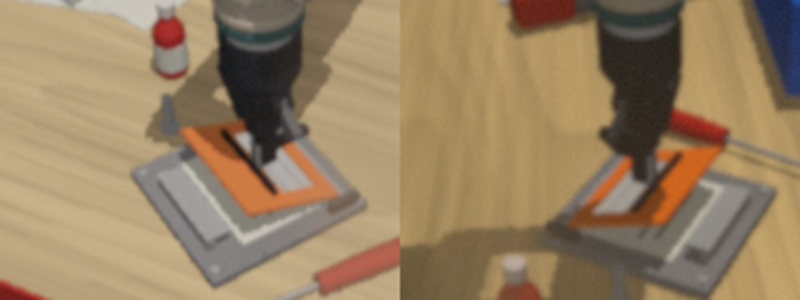

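Run:
```python
from h import *
np.set_printoptions(precision=0,suppress=True)
p=np.load('pose.npy')
for c,o in(('scene',(160,150)),('side',(160,140))):
  off=400 if c=='side' else 0
  f=lambda X:2.5*(proj(c,H(p,X))-o)+[off,0]
  for a in(0,5,10,15,20,25):
    r=np.radians(a);d=.115
    print(c,a,*[f((-.071+d*np.cos(r),y,.016+d*np.sin(r))) for y in(-.065,.065)],'ridge top ends',*[f((-.071+.075*np.cos(r)-.008*np.sin(r),y,.016+.075*np.sin(r)+.008*np.cos(r))) for y in(-.05,.05)])
  print('tcp',f((-.0171,.0014,.02)),'base',f((.09,-.085,.012)),f((.09,.085,.012)),f((-.09,.085,.012)))
```

```text
scene 0 [177. 162.] [245. 246.] ridge top ends [217. 150.] [271. 212.]
scene 5 [176. 155.] [245. 239.] ridge top ends [218. 145.] [272. 208.]
scene 10 [177. 148.] [245. 232.] ridge top ends [219. 140.] [273. 203.]
scene 15 [178. 141.] [247. 225.] ridge top ends [220. 135.] [275. 198.]
scene 20 [180. 133.] [249. 217.] ridge top ends [222. 130.] [277. 192.]
scene 25 [182. 125.] [253. 209.] ridge top ends [224. 125.] [279. 187.]
tcp [262. 175.] base [128. 172.] [214. 285.] [369. 201.]
side 0 [673. 257.] [728. 179.] ridge top ends [641. 229.] [686. 171.]
side 5 [672. 249.] [728. 171.] ridge top ends [640. 223.] [685. 165.]
side 10 [671. 240.] [727. 163.] ridge top ends [638. 218.] [684. 160.]
side 15 [669. 231.] [725. 154.] ridge top ends [636. 212.] [682. 154.]
side 20 [666. 222.] [723. 146.] ridge top ends [633. 206.] [679. 149.]
side 25 [662. 213.] [719. 137.] ridge top ends [630. 200.] [676. 143.]
tcp [646. 196.] base [710. 288.] [778. 183.] [620. 140.]
```

Run:
```python
from h import *
np.set_printoptions(precision=0,suppress=True)
im=vision.snapshot('wrist')[:,:,::-1].copy()
m=vision.camera_model('wrist');M=np.linalg.inv(np.array(m['mount']))
for X in [(0,0,0),(.011,0,0),(-.011,0,0),(0,0,-.015),(.011,0,-.015),(-.011,0,-.015)]:
    c=(M@np.array([*X,1]))[:3];print(X,np.array([m['fx']*c[0]/c[2]+m['cx'],m['fy']*c[1]/c[2]+m['cy']]))
cv2.imwrite('pics/w4.png',cv2.resize(im[150:420,100:460],(800,600)))
```

```text
(0, 0, 0) [283. 253.]
(0.011, 0, 0) [283. 233.]
(-0.011, 0, 0) [283. 271.]
(0, 0, -0.015) [283. 264.]
(0.011, 0, -0.015) [283. 244.]
(-0.011, 0, -0.015) [283. 285.]
```

View pics/w4.png

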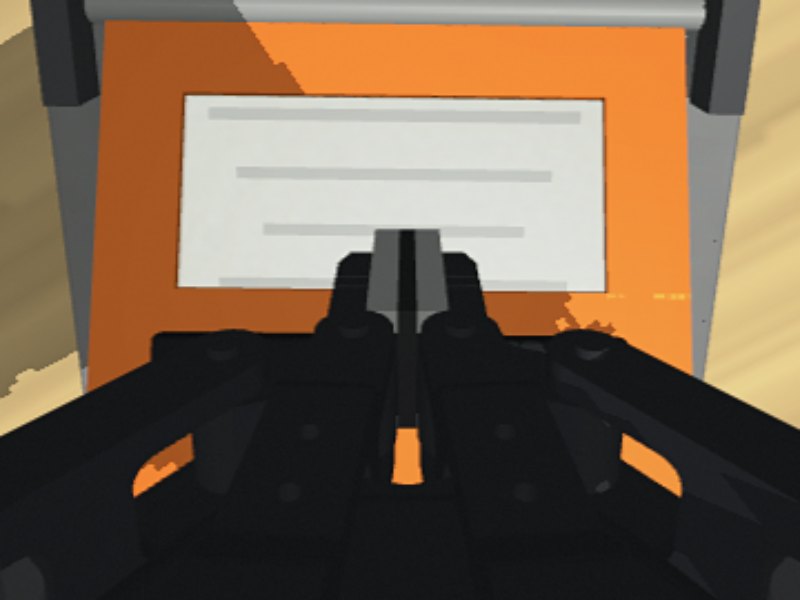

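The wrist view shows the fingertip end at row 253 of the full picture, about 20 mm short of where a 22 mm wide tip at the TCP would appear. The cover is still at about 22°, with the tip just on the hinge side of the ridge. So the real tip seems to end above the stated TCP. I'll test this by pressing down a little and watching the force.

```bash
python3 -m pendant '[{"x":0,"y":0,"z":-0.03,"rx":0,"ry":0,"rz":0},{"x":0,"y":0,"z":-0.03,"rx":0,"ry":0,"rz":0},{"x":0,"y":0,"z":0,"rx":0,"ry":0,"rz":0}]'
cat > ang.py <<'E'
from h import *
p=np.load('pose.npy')
def pts(a,c):
    P=[(115,-65,0),(115,65,0)]
    return [H(p,(-.071+c+d/1e3*np.cos(a)-h/1e3*np.sin(a),y/1e3,.016+d/1e3*np.sin(a)+h/1e3*np.cos(a))) for d,y,h in P]
for c in('scene','side'):
    im=vision.snapshot(c);cv2.imwrite(f'pics/last_{c}.png',im[:,:,::-1])
    hsv=cv2.cvtColor(im,cv2.COLOR_RGB2HSV);o=((hsv[...,0]>5)&(hsv[...,0]<16)&(hsv[...,1]>150)).astype(np.uint8)
    n,l,st,_=cv2.connectedComponentsWithStats(o)
    base=proj(c,H(p,(0,0,.02)));b=[i for i in range(1,n) if st[i,4]>60 and abs(st[i,0]+st[i,2]/2-base[0])<70 and abs(st[i,1]+st[i,3]/2-base[1])<60]
    m=np.isin(l,b);
    y,x=np.nonzero(m)
    # extreme along projected hinge->edge direction, at each side edge
    best=[]
    for a in range(0,41,2):
        q=np.array([proj(c,X) for X in pts(np.radians(a),0)]);n=q[1]-q[0];t=np.linspace(.1,.9,30)
        nrm=np.array([-n[1],n[0]])/np.linalg.norm(n);inw=proj(c,H(p,(-.07,0,.02)))-q[0];nrm*=np.sign(nrm@inw)
        f=lambda off:np.mean([m[tuple(np.round((q[0]+k*n+nrm*off)[::-1]).astype(int))] for k in t])
        best.append((a,round(f(2)-f(-2),2)))
    print(c,sorted(best,key=lambda e:-e[1])[:3])
    for th in('ridge_foot','cover_edge'):
        r=finder.landmark_of(th,c)[:1];print(th,[(np.round(q['uv']),round(q['conf'],2)) for q in r])
E
python3 tcp.py;python3 ang.py
```

```text
t: 7.42
eef_pos: [0.5582, -0.0365, 0.0137]
eef_rot: [-180.0, -0.0, 148.8]
ft_force: [0.4, -0.7, 0.4]
gripper_width: 0.001
finger_force: 0.3
7.425 tcp in holder [-0.0177  0.0013  0.0137] F [ 0.7314 -0.3786  0.4365]
scene [(14, np.float64(1.0)), (16, np.float64(1.0)), (18, np.float64(1.0))]
ridge_foot [(array([260., 219.]), 0.65)]
cover_edge [(array([242., 224.]), 0.6)]
side [(14, np.float64(1.0)), (16, np.float64(1.0)), (18, np.float64(0.83))]
ridge_foot [(array([264., 218.]), 0.55)]
cover_edge [(array([278., 217.]), 0.62)]
```

Pushing straight down turned the cover to about 16°, so the tip is pressing its outer face and ends roughly 22 mm above the stated TCP. I'll continue down and watch the force.

```bash
python3 -m pendant '[{"x":0,"y":0,"z":-0.04,"rx":0,"ry":0,"rz":0},{"x":0,"y":0,"z":-0.04,"rx":0,"ry":0,"rz":0},{"x":0,"y":0,"z":-0.04,"rx":0,"ry":0,"rz":0},{"x":0,"y":0,"z":0,"rx":0,"ry":0,"rz":0}]'
python3 tcp.py;python3 ang.py
```

```text
t: 8.22
eef_pos: [0.5581, -0.0365, 0.0016]
eef_rot: [-180.0, -0.0, 148.8]
ft_force: [0.0, -0.6, 0.9]
gripper_width: -0.0
finger_force: 0.4
8.225 tcp in holder [-0.0177  0.0013  0.0016] F [ 0.3078 -0.4856  0.8783]
scene [(2, np.float64(1.0)), (4, np.float64(1.0)), (6, np.float64(1.0))]
ridge_foot [(array([228., 198.]), 0.65)]
cover_edge [(array([241., 227.]), 0.61)]
side [(2, np.float64(1.0)), (4, np.float64(1.0)), (6, np.float64(1.0))]
ridge_foot [(array([249., 267.]), 0.71)]
cover_edge [(array([284., 222.]), 0.59)]
```

```bash
python3 -m pendant '[{"x":0,"y":0,"z":-0.025,"rx":0,"ry":0,"rz":0},{"x":0,"y":0,"z":-0.02,"rx":0,"ry":0,"rz":0},{"x":0,"y":0,"z":0,"rx":0,"ry":0,"rz":0}]'
python3 tcp.py;python3 -m pendant '[{"x":0,"y":0,"z":-0.01,"rx":0,"ry":0,"rz":0},{"x":0,"y":0,"z":0,"rx":0,"ry":0,"rz":0}]'; python3 tcp.py
```

```text
t: 8.9
eef_pos: [0.5585, -0.0366, -0.0025]
eef_rot: [180.0, 0.0, 148.8]
ft_force: [-0.3, -1.2, 0.9]
gripper_width: -0.002
finger_force: 0.5
8.9 tcp in holder [-0.0173  0.0014 -0.0025] F [ 0.3534 -1.1871  0.8707]
t: 9.15
eef_pos: [0.5585, -0.0366, -0.0032]
eef_rot: [180.0, 0.0, 148.9]
ft_force: [0.7, -1.3, 2.8]
gripper_width: -0.001
finger_force: 1.2
9.15 tcp in holder [-0.0173  0.0014 -0.0032] F [ 1.2448 -0.771   2.7981]
```

```bash
python3 -m pendant '[{"x":0,"y":0,"z":-0.01,"rx":0,"ry":0,"rz":0},{"x":0,"y":0,"z":0,"rx":0,"ry":0,"rz":0}]'; python3 tcp.py
python3 -m pendant '[{"x":0.0255,"y":-0.0155,"z":0,"rx":0,"ry":0,"rz":0},{"x":0.0255,"y":-0.0155,"z":0,"rx":0,"ry":0,"rz":0},{"x":0.0255,"y":-0.0155,"z":0,"rx":0,"ry":0,"rz":0},{"x":0.0255,"y":-0.0155,"z":0,"rx":0,"ry":0,"rz":0}]'; python3 tcp.py;python3 ang.py
```

```text
t: 9.4
eef_pos: [0.5586, -0.0365, -0.0035]
eef_rot: [180.0, 0.0, 148.8]
ft_force: [-2.8, -0.6, 7.9]
gripper_width: 0.0
finger_force: 3.8
9.4 tcp in holder [-0.0173  0.0015 -0.0035] F [-2.0839 -2.017   7.8934]
t: 9.9
eef_pos: [0.5684, -0.0427, -0.0036]
eef_rot: [-180.0, -0.0, 148.9]
ft_force: [-5.1, -0.0, 9.1]
gripper_width: -0.0
finger_force: 4.4
9.9 tcp in holder [-0.0057  0.0013 -0.0036] F [-4.3742 -2.6849  9.0729]
scene [(4, np.float64(0.93)), (2, np.float64(0.9)), (6, np.float64(0.9))]
ridge_foot [(array([254., 225.]), 0.76)]
cover_edge [(array([239., 236.]), 0.97)]
side [(2, np.float64(0.93)), (0, np.float64(0.9)), (4, np.float64(0.9))]
ridge_foot [(array([268., 225.]), 0.95)]
cover_edge [(array([286., 229.]), 0.9)]
```

```bash
python3 -m pendant '[{"x":0.0255,"y":-0.0155,"z":0,"rx":0,"ry":0,"rz":0},{"x":0.0255,"y":-0.0155,"z":0,"rx":0,"ry":0,"rz":0},{"x":0.0255,"y":-0.0155,"z":0,"rx":0,"ry":0,"rz":0},{"x":0.0255,"y":-0.0155,"z":0,"rx":0,"ry":0,"rz":0}]'; python3 tcp.py
python3 -m pendant '[{"x":0.017,"y":-0.0105,"z":0,"rx":0,"ry":0,"rz":0},{"x":0.017,"y":-0.0105,"z":0,"rx":0,"ry":0,"rz":0},{"x":0,"y":0,"z":0,"rx":0,"ry":0,"rz":0}]'; python3 tcp.py
```

```text
t: 10.7
eef_pos: [0.5784, -0.0483, -0.0037]
eef_rot: [180.0, -0.1, 148.9]
ft_force: [-4.5, 3.6, 9.1]
gripper_width: 0.001
finger_force: 4.4
10.7 tcp in holder [ 0.0057  0.0017 -0.0037] F [-5.722   0.7401  9.1312]
t: 11.08
eef_pos: [0.5814, -0.05, -0.0039]
eef_rot: [180.0, -0.2, 148.9]
ft_force: [-7.1, 4.0, 9.6]
gripper_width: -0.002
finger_force: 7.3
11.075 tcp in holder [ 0.0092  0.0018 -0.0039] F [-8.1446 -0.265   9.5734]
```

```bash
python3 -m pendant '[{"x":0.017,"y":-0.0105,"z":0,"rx":0,"ry":0,"rz":0},{"x":0,"y":0,"z":0,"rx":0,"ry":0,"rz":0}]'; python3 tcp.py
python3 -m pendant '[{"x":0.017,"y":-0.0105,"z":0,"rx":0,"ry":0,"rz":0},{"x":0,"y":0,"z":0,"rx":0,"ry":0,"rz":0}]'; python3 tcp.py; python3 ang.py
```

```text
t: 11.32
eef_pos: [0.5815, -0.05, -0.0043]
eef_rot: [-180.0, -0.4, 148.9]
ft_force: [-13.4, 7.8, 14.4]
gripper_width: -0.002
finger_force: 11.0
11.325 tcp in holder [ 0.0092  0.0018 -0.0043] F [-15.5087  -0.2167  14.443 ]
t: 11.58
eef_pos: [0.5816, -0.0501, -0.0046]
eef_rot: [-179.9, -0.7, 148.9]
ft_force: [-21.2, 10.4, 17.6]
gripper_width: 0.0
finger_force: 16.9
11.575 tcp in holder [ 0.0094  0.0018 -0.0046] F [-23.4606  -2.0978  17.5951]
scene [(4, np.float64(0.93)), (2, np.float64(0.9)), (6, np.float64(0.9))]
ridge_foot [(array([251., 227.]), 0.96)]
cover_edge [(array([237., 238.]), 0.84)]
side [(2, np.float64(0.97)), (0, np.float64(0.93)), (4, np.float64(0.93))]
ridge_foot [(array([270., 226.]), 0.81)]
cover_edge [(array([284., 226.]), 0.79)]
```

The cover has stopped against its end: the tip's leading edge is at x ≈ 20 mm, where the ridge should be at 19 mm, and the push has risen to 23 N. I'll ease the push, lift straight up, and check.

```bash
python3 -m pendant '[{"x":-0.026,"y":0.016,"z":0,"rx":0,"ry":0,"rz":0},{"x":0,"y":0,"z":0.03,"rx":0,"ry":0,"rz":0},{"x":0,"y":0,"z":0.05,"rx":0,"ry":0,"rz":0},{"x":-0.05,"y":0.03,"z":0.2,"rx":0,"ry":0,"rz":0},{"x":-0.2,"y":0.12,"z":0.4,"rx":0,"ry":0,"rz":0},{"x":-0.4,"y":0.25,"z":0.5,"rx":0,"ry":0,"rz":0},{"x":-0.4,"y":0.25,"z":0.5,"rx":0,"ry":0,"rz":0},{"x":0,"y":0,"z":0,"rx":0,"ry":0,"rz":0}]'
python3 tcp.py; python3 w.py pics/w5.png; python3 ang.py
python3 - <<'E'
from h import *
a=[cv2.resize(cv2.imread('pics/w5.png')[100:400,80:480],(800,600))]
b=np.hstack([cv2.imread('pics/last_scene.png')[180:260,190:310],cv2.imread('pics/last_side.png')[180:260,210:330]])
b=cv2.resize(b,(800,267),interpolation=cv2.INTER_CUBIC)
cv2.imwrite('pics/z.png',np.vstack([cv2.resize(a[0],(440,330)).copy() if 0 else cv2.copyMakeBorder(cv2.resize(a[0],(440,330)),0,0,0,360,cv2.BORDER_CONSTANT),b]))
E
```

```text
t: 12.88
eef_pos: [0.4857, 0.0101, 0.1589]
eef_rot: [179.8, 0.4, 149.0]
ft_force: [-0.4, -0.4, -0.2]
gripper_width: -0.003
finger_force: 0.0
12.875 tcp in holder [-0.1038  0.0036  0.1589] F [-0.1442 -0.505  -0.1726]
tcp in holder [-0.1038  0.0036  0.1589] [179.7626   0.3905 148.9596]
ridge_foot [] pred [278. 255.]
cover_edge [] pred [277. 282.]
lip_edge [(array([273., 337.]), 0.6)] pred [278. 335.]
holder [] pred [279. 283.]
(-0.09, -0.085, 0.012) [192. 206.]
(-0.09, 0.085, 0.012) [365. 206.]
(0.09, -0.085, 0.012) [203. 359.]
(0.09, 0.085, 0.012) [353. 359.]
scene [(4, np.float64(0.93)), (2, np.float64(0.9)), (6, np.float64(0.9))]
ridge_foot [(array([253., 225.]), 0.97)]
cover_edge [(array([237., 234.]), 0.77)]
side [(2, np.float64(0.93)), (4, np.float64(0.93)), (0, np.float64(0.9))]
ridge_foot [(array([270., 225.]), 0.87)]
cover_edge [(array([285., 227.]), 0.63)]
```

View pics/z.png

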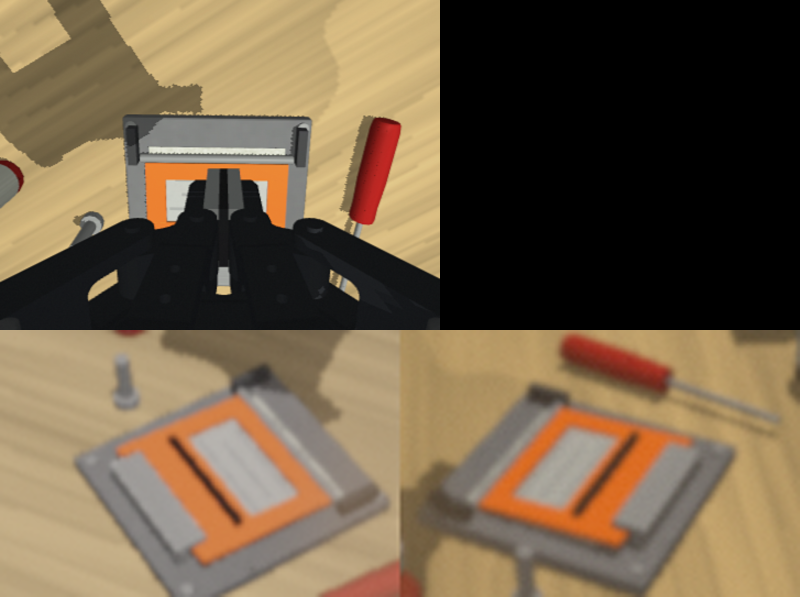

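The cover lies flat with its free edge under the lip, and the bolt and screwdriver are undisturbed. One last numeric check that it stayed fully forward.

Run:
```python
from h import *
p=np.load('pose.npy');inv=lambda X:H((0,0,-p[2]),X-[p[0],p[1],0])
im={c:cv2.imread(f'pics/last_{c}.png') for c in('scene','side')}
for c in im:
    # dark ridge profile along holder x (top z=.024), averaged over y; lip front likewise
    xs=np.arange(-.085,.06,.001);pr=[np.mean([cv2.getRectSubPix(im[c],(1,1),tuple(map(float,proj(c,H(p,(x,y,.024)))))) for y in np.linspace(-.035,.035,25)]) for x in xs]
    g=np.array(pr);w=np.clip(g[75:125].max()*0.6-g[75:125],0,None);print(c,'ridge centre x mm (expect 22 at full)',1e3*(xs[75:125]@w)/w.sum())
    l=[np.mean([cv2.getRectSubPix(im[c],(1,1),tuple(map(float,proj(c,H(p,(x,y,.028))))))[0,0,...].astype(float).max()-cv2.getRectSubPix(im[c],(1,1),tuple(map(float,proj(c,H(p,(x,y,.028))))))[0,0,...].astype(float).min() for y in np.linspace(-.035,.035,15)]) for x in np.arange(.03,.07,.001)]
    l=np.array(l);print('lip front x mm (expect 49)',30+np.argmax(l<(l.max()+l.min())/2))
```

```text
Traceback (most recent call last):
  File "h.py", line 15, in proj
    m=vision.camera_model(cam);c=np.array(m['R'])@X+np.array(m['t'])
ValueError: time passes only in moves, steps and waits
```

Run:
```python
import h
from h import *
M={c:vision.camera_model(c) for c in('scene','side')}
class V: camera_model=staticmethod(lambda c:M[c])
h.vision=V
p=np.load('pose.npy')
for c in M:
    im=cv2.imread(f'pics/last_{c}.png').astype(np.float32)
    def prof(xs,z): 
        q=np.array([[h.proj(c,H(p,(x,y,z))) for y in np.linspace(-.035,.035,25)] for x in xs],np.float32)
        return cv2.remap(im,q[...,0],q[...,1],cv2.INTER_LINEAR).mean(1)
    xs=np.arange(.005,.045,.001);g=prof(xs,.024).max(1);w=np.clip(g.max()*.6-g,0,None);print(c,'ridge centre mm',1e3*(xs@w)/w.sum(),'full=22')
    l=prof(np.arange(.03,.07,.001),.028);l=l.max(1)-l.min(1);print('lip front mm',30+np.argmax(l<(l.max()+l.min())/2),'true 49')
```

```text
scene ridge centre mm 21.271026605965734 full=22
lip front mm 49 true 49
side ridge centre mm 21.763820481282206 full=22
lip front mm 50 true 49
```

The ridge centre measures 21.3 and 21.8 mm, against 22 mm for fully forward, so the cover is fully slid and tucked.

```bash
python3 -c "
from station import env
print(env.close_job())"
```

```text
the job is handed in; nothing more can be done
None
```

The job-card holder is shut and handed in: the cover lies flat, slid fully forward to within 1 mm by the cameras, its free edge under the steel lip, and the arm clear.

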